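Plug the relay into its cheeked socket

ROBOT

A 6-joint arm with a two-finger parallel gripper is mounted at the origin on the work surface. World frame = base frame: x ahead of the robot, y to its left, z up, the work surface at z = 0. Lengths are in m, angles in rad, forces in N, time in s.
With the tool pointing down it reaches from about 0.375 to 0.9 m from the base axis. Payload 3.1 kg.
Tool frame: the origin (TCP) lies between the finger pads; the fingertips stand 19 mm ahead of it and the grasp point (between the pads) is the TCP (ctrl.tip_reach is the distance from the TCP to the fingertips, in m); x points along the fingers, y is the direction in which the jaws open and shut, and the axes are right-handed (so a half turn about x gives the same grasp; the last joint's range is limited). The gripper opens to 85 mm and grips with 20 to 120 N. Pads are 22 mm wide; open, the fingers measure 114 mm over their backs; the gripper's body (76 mm by 85 mm) begins 54 mm behind the grasp point. The pads swing forward as they close: fully open they stand 13 mm farther back than shut.
Start: joints at [1.012, 0.527, 1.433, -0, 1.181, -0.178], TCP at [0.232, 0.58, 0.25] pointing down, gripper open.
Joint ranges: [-3.08, 3.08], [-0.75, 2.2], [0.22, 2.44], [-1.43, 4.57], [0, 2.65], [-2.85, 2.85]. Speed limits (rad/s): [2.79, 2.79, 3.14, 3.14, 3.14, 3.14].

INTERFACE

Orientations are given as a unit quaternion [w, x, y, z].
In Python, from station import ctrl gives the robot as it stands.
- The arm moves only by the tool step_arm, never from a script. Its argument "series" is a list that holds one entry, the list of rows, each a list of 7 numbers: the opening, from 0 (shut) to 1 (fully open), then the shift along the tool's x, y, z in mm, then the turn, a rotation vector about the tool's x, y, z in degrees. In form: [[[claw, tx, ty, tz, wx, wy, wz], ...]]. A call has exactly 8 rows; each row shifts and turns the commanded pose from where the row before left it, along the tool's axes as they then stand; what a row does not reach is not made up. A row lasts 1/10 s, in which the tool goes at most 50 mm and 8.59 degrees, less where a joint would pass 70% of its speed; a pose out of reach is approached as far as the arm can. A call is refused whole if a number of a shift passes 50 or a number of a turn 8.59, either way. A call with a gripper value outside its range is refused whole. The fingers move at their own pace and stop on an object; the grip force is fixed at half the most. Time passes only in rows, so rows that do not move let the fingers close, or fill a call up. It gives the time, the measured TCP pose, the force and the opening at its end, in the units of the state.
- ctrl.state(): the state, without advancing time (a new reading comes with each control period).
- ctrl.snapshot(name): name is "scene" or "top" or "wrist"; returns a dict with "img" (420x560x3 uint8, blue, green, red), "intrinsics" (3x3 intrinsics, pixels), "R" (3x3) and "t" (3): a world point X has camera coordinates R X + t. Camera axes: x right, y down, z forward; pixel columns grow to the right and rows downward; lengths in m; the calibration is good to about 2 mm. A picture is of the moment at which its call begins. There is no depth.
- ctrl.close_job(): hands the job in, once; it reports no verdict.
The state is a dict: "time": time; "joint_positions": joint angles; "joint_velocities": joint speeds; "joint_torque": joint torques, N m; "ee_pos": TCP position; "orientation": TCP orientation; "ft_force": force on the tool from outside, world axes, zero at the start; "moment": the same for the moment, N m; "width": finger opening in m.
Only numpy, scipy, OpenCV 4.12 (cv2) and the standard library are available. Lean on these libraries where they do the work, as an engineer would, in place of code of your own. Each camera call takes 0.05 s, during which the arm holds its last target. There are 200 camera calls.

TASK

Take the relay (the large black block with the narrower plug foot) out of the blue bin, stand it upright on the grey pad and let go of it, so that you can take it again across its other pair of sides: the socket's tall cheeks leave no room for fingers at the sides you had to use in the bin. Then plug it foot first into the socket and press it firmly until it is fully home, with its shoulder down on the socket face, and let go. Do not drop it or tip it over, and leave the other two parts standing where they are in the bin.

Things in the scene. Friction and masses are not known exactly. Their poses are not given: they have to be found in the camera images.
- relay: Relay: black plastic block 60 (x) x 44 (y) x 70 mm high on a centred grey plug foot 48 (x) x 32 (y) x 20 mm; 90 mm high in all, 0.22 kg. Pale plates on its broad (y) sides, grey patch on top. Origin: centre of the foot's underside; z up; same when turned half round. Starts standing in one of the bin's bays (which one varies), x along the bay.
- capacitor: Round aluminium can, 42 mm across and 76 mm high (44 mm round its black foot), standing in another bay; stays there. Origin: centre of its underside.
- choke: Smaller black block with a steel band, 42 x 32 x 64 mm high, no foot, standing in the third bay; stays there. Origin: centre of its underside.
- bin: Blue bin, fixed. Origin: centre of its underside. Floor 4 mm thick. Three bays, centred at y = -57, 0, +57 mm, each 130 mm long (x) and 52 mm wide between 5 mm walls 98 mm high (4 mm above the relay's top); end walls 30 mm high. So the relay can be gripped there only across its 60 mm (x), from above, with some 30 mm for each finger.
- pad: Grey put-down pad with a thin aluminium rim, 120 x 120 mm, 4 mm thick, fixed on the bench, clear. Origin: centre of its underside; its top is 4 mm higher.
- socket: Grey plastic socket block on an aluminium plate, fixed. Origin: centre of the plate's underside; z up. Plate 160 x 120 x 10 mm; block 100 (x) x 64 (y) mm, its top face 42 mm above the origin, with the hole in its centre. On the face two cheeks, inner sides at x = +-34 mm, 50 mm wide (y), 76 mm high (6 mm above the plugged relay's top); the y sides are open.
- socket_mouth (a point): Centre of the socket hole at the face, axes as the socket's. Hole 50.5 (x) x 34.5 (y) mm, small chamfer: the relay's x must lie along the socket's x, either way round. 8 mm down the foot meets a stiff brass contact carrier that yields to a push of about 10 N and stays down; fully home the foot is 20 mm deep and the relay's shoulder rests on the face.
Things that resemble listed ones, but are neither listed nor needed, are in the scene too. Of the things that look like the socket, take the one that is farthest to the robot's left at the start.

How it is judged:
By the outcome, as a careful person would: the job done as asked, in the order asked, and still so for the second after the job is handed in, with the robot touching nothing.
It also fails if it takes over 72 s, if anything falls off the work surface, if the arm or the gripper's body presses on something with over 40 N, if the wrist force passes 120 N, or if a joint passes its speed limit or range.

## Working session

There is one attempt and no reset: what is moved stays moved. The work goes in short steps, Python scripts to look and compute and a tool call to move; the robot and the scene stay as the last step left them, time stands still between calls to the robot, and variables do not carry over. Pictures are saved under pics/ and viewed, about 8 in all and at most 12, crops included, and the job is handed in when it is done.

Besides the shell and the picture viewer there is one more tool, called after "Emit:" as a command line: name --argument value ..., lists and objects as JSON in quotes. step_arm: Moves the arm, as the interface text tells. Its arguments: {"type":"object","properties":{"series":{"type":"array","items":{"type":"array","items":{"type":"array","items":{"type":"number"}}}}},"required":["series"]}

```bash
ls; mkdir -p pics
python3 - <<'E'
from station import ctrl
import cv2,numpy as np
s=ctrl.state()
print({k:np.round(v,3) for k,v in s.items()}, ctrl.tip_reach)
for n in("scene","top"):
    d=ctrl.snapshot(n); cv2.imwrite(f"pics/{n}0.png",d["img"]); np.savez(f"{n}0.npz",**d)
    print(n,d["intrinsics"].round(1).tolist(),d["R"].round(3).tolist(),d["t"].round(3).tolist())
E
```

```text
pics
{'time': np.float64(0.0), 'joint_positions': array([ 1.012,  0.528,  1.434, -0.   ,  1.181, -0.178]), 'joint_velocities': array([ 0.001, -0.001, -0.   ,  0.   ,  0.001,  0.   ]), 'joint_torque': array([-1.0000e-03, -4.4236e+01, -1.7803e+01, -0.0000e+00,  8.0000e-03,
       -0.0000e+00]), 'ee_pos': array([0.231, 0.58 , 0.249]), 'orientation': array([ 0.694,  0.133,  0.695, -0.134]), 'ft_force': array([-0.342, -0.317, -1.204]), 'moment': array([-0.024,  0.03 , -0.018]), 'width': np.float64(0.086)} 0.019
scene [[544.0, 0.0, 276.4], [0.0, 544.0, 211.0], [0.0, 0.0, 1.0]] [[-0.099, 0.995, 0.011], [0.834, 0.089, -0.545], [-0.543, -0.045, -0.839]] [0.041, -0.368, 1.688]
top [[418.2, 0.0, 284.6], [0.0, 418.2, 204.5], [0.0, 0.0, 1.0]] [[-0.021, -1.0, -0.005], [-0.994, 0.021, -0.107], [0.107, 0.002, -0.994]] [0.016, 0.441, 0.948]
```

View pics/top0.png

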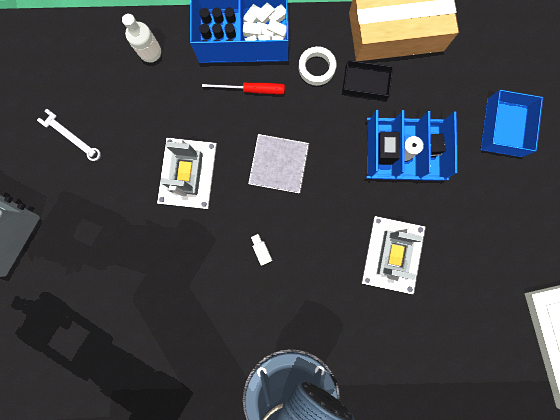

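View pics/scene0.png

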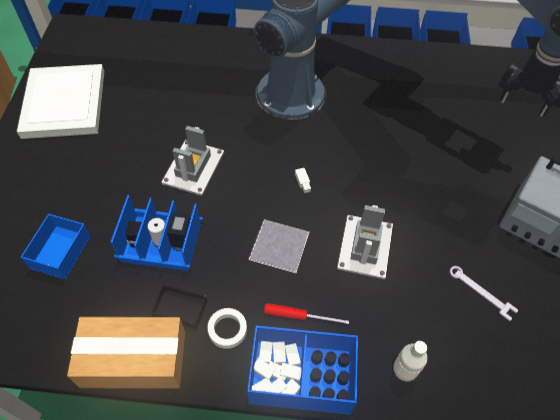

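```bash
cat > h.py <<'E'
import numpy as np,cv2
def ray(d,uv,z):
    uv=np.atleast_2d(uv).astype(float); K=d["intrinsics"];R=d["R"];t=d["t"]
    v=(np.c_[uv,np.ones(len(uv))]@np.linalg.inv(K).T)@R; c=-R.T@t
    return (c+v*((z-c[2])/v[:,2])[:,None])[:,:2]
def proj(d,X):
    p=np.atleast_2d(X)@d["R"].T+d["t"]; p=p@d["intrinsics"].T; return p[:,:2]/p[:,2:]
def rect(d,mask,z,off=(0,0),n=3):
    cs,_=cv2.findContours(mask.astype(np.uint8),cv2.RETR_EXTERNAL,cv2.CHAIN_APPROX_NONE)
    for c in sorted(cs,key=cv2.contourArea)[::-1][:n]:
        p=ray(d,c[:,0]+np.array(off),z)
        r=cv2.minAreaRect((p*1000).astype(np.float32))
        print("px",(c[:,0].mean(0)+off).round(0),"c",np.round(r[0],1),"size",np.round(r[1],1),"ang",round(r[2],1))
E
python3 - <<'E'
from h import *
d=dict(np.load("top0.npz"));im=d["img"]
hsv=cv2.cvtColor(im,cv2.COLOR_BGR2HSV);H,S,V=cv2.split(hsv)
def sub(m,x0,y0,x1,y1):
    o=np.zeros_like(m);o[y0:y1,x0:x1]=m[y0:y1,x0:x1];return o
print("pad");rect(d,sub((V>90)&(S<80),240,125,320,200),.004,n=1)
print("socket");rect(d,sub((V>90),145,125,230,215),.010,n=1)
print("brass L");rect(d,sub((S>120)&(V>120),145,125,230,215),.034,n=1)
print("relay patch");rect(d,sub((V>110)&(S<60),372,125,402,170),.094,n=2)
print("bin blue");rect(d,sub((S>120)&(V>60),355,100,465,190),.05,n=1)
a=cv2.resize(im[105:190,360:465],None,fx=5,fy=5,interpolation=cv2.INTER_CUBIC)
b=cv2.resize(im[130:215,150:220],None,fx=5,fy=5,interpolation=cv2.INTER_CUBIC)
b=b[:, :800-a.shape[1]] 
cv2.imwrite("pics/crop1.png",np.hstack([a,b]))
E
```

```text
pad
px [278. 163.] c [543.2  19.2] size [127.  125.7] ang 78.4
socket
px [187. 173.] c [523.6 237.7] size [122.4 160.9] ang 82.6
brass L
px [184. 171.] c [523.8 238.4] size [29.4 44.9] ang 82.1
relay patch
px [390. 144.] c [ 560.3 -225.8] size [24.1 33.9] ang 87.3
bin blue
px [411. 144.] c [ 570.2 -287.5] size [209.  163.9] ang 87.3
```

View pics/crop1.png

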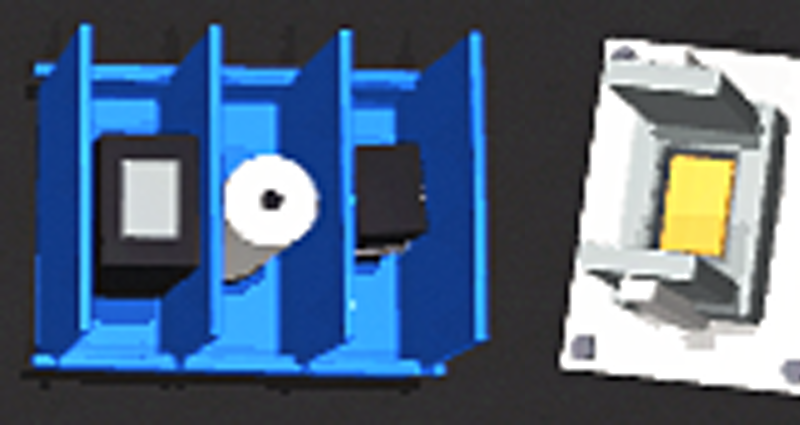

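Relay candidates in the top view are the large black block with a grey patch at (390,145), the small black choke at (438,143) and the black tray at (368,80). The crop confirms the first: big block, grey patch, +y bay. The left-most socket is at (186,172), and the one at (395,255) is a decoy.

Emit:
step_arm --series '[[[1,0,0,0,8.5,0,0],[1,0,0,0,8.5,0,0],[1,0,0,0,8.5,0,0],[1,0,0,0,8.5,0,0],[1,0,0,0,8.5,0,0],[1,0,0,0,8.5,0,0],[1,0,0,0,8.5,0,0],[1,0,0,0,8.5,0,0]]]'

```text
time: 0.9
ee_pos: [0.2314, 0.5801, 0.2497]
orientation: [-0.5, -0.5, -0.499, 0.501]
ft_force: [-0.5, -0.5, -0.0]
width: 0.085
```

Emit:
step_arm --series '[[[1,0,20,44,2.9,0,0],[1,0,20,44,0,0,0],[1,0,20,44,0,0,0],[1,0,20,44,0,0,0],[1,0,20,44,0,0,0],[1,0,20,44,0,0,0],[1,0,20,44,0,0,0],[1,0,20,44,0,0,0]]]'

```text
time: 1.7
ee_pos: [0.3776, 0.2206, 0.2502]
orientation: [-0.488, -0.511, -0.488, 0.511]
ft_force: [1.3, -0.7, 1.4]
width: 0.0855
```

Emit:
step_arm --series '[[[1,0,20,44,0,0,0],[1,0,20,44,0,0,0],[1,0,20,44,0,0,0],[1,0,20,44,0,0,0],[1,0,20,44,0,0,0],[1,0,20,44,0,0,0],[1,0,20,44,0,0,0],[1,0,0,0,0,0,0]]]'

```text
time: 2.5
ee_pos: [0.5062, -0.0978, 0.2504]
orientation: [0.489, 0.513, 0.485, -0.513]
ft_force: [-0.3, 0.6, -0.2]
width: 0.0854
```

```bash
cat >> h.py <<'E'
from scipy.spatial.transform import Rotation as Ro
def plan(s,x,y,z,yaw):
    """turn about tool axes (deg) to tool-down with tool y at yaw, then shift in tool axes (mm)"""
    q=np.array(s["orientation"]);R0=Ro.from_quat(q[[1,2,3,0]])
    a=np.radians(yaw);ty=np.array([np.cos(a),np.sin(a),0]);tx=np.array([0,0,-1.]);R1=Ro.from_matrix(np.c_[tx,ty,np.cross(tx,ty)])
    print("t",round(float(s["time"]),2),"pos",(np.array(s["ee_pos"])*1000).round(1),"yaw",np.degrees(np.arctan2(*R0.as_matrix()[[1,0],1])).round(2),"w",round(float(s["width"])*1000,1),"F",np.round(s["ft_force"],1))
    print(" turn",np.degrees((R0.inv()*R1).as_rotvec()).round(2),"shift",((np.array([x,y,z])/1000-s["ee_pos"])@R1.as_matrix()*1000).round(1))
E
python3 - <<'E'
from h import *; from station import ctrl
d=ctrl.snapshot("wrist");cv2.imwrite("pics/w1.png",d["img"]);np.savez("w1.npz",**d)
s=ctrl.state();print("cam",(-d["R"].T@d["t"]).round(3))
plan(s,560.3,-225.8,250,-2.7)
E
```

```text
cam [ 0.51  -0.025  0.375]
t 2.55 pos [504.1 -94.8 250. ] yaw -2.93 w 85.2 F [-0.7  0.7 -0.6]
 turn [-0.23  0.02 -0.04] shift [ -0.   62.4 128.2]
```

View pics/w1.png

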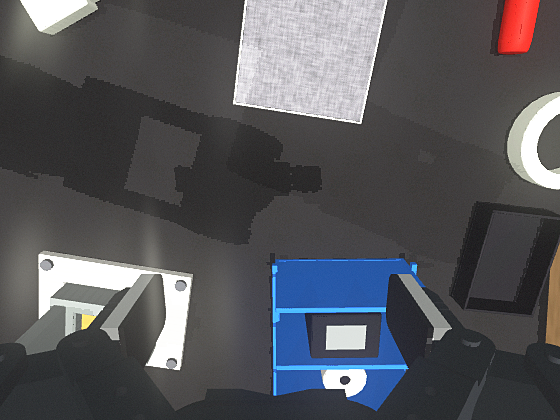

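Wrist view: relay patch at (346,337) in the bay nearest the pad, pad at the top, and the decoy socket at (110,310).

Emit:
step_arm --series '[[[1,0,20,20,0,0,0],[1,0,20,20,0,0,0],[1,0,15,10,0,0,0],[1,0,7,0,0,0,0],[1,0,0,0,0,0,0],[1,0,0,0,0,0,0],[1,0,0,0,0,0,0],[1,0,0,0,0,0,0]]]'

```text
time: 3.35
ee_pos: [0.5619, -0.1438, 0.2504]
orientation: [-0.488, -0.511, -0.489, 0.511]
ft_force: [0.6, -0.2, -1.0]
width: 0.0856
```

Run:
```python
from h import *; from station import ctrl
d1=dict(np.load("w1.npz"))
d2=ctrl.snapshot("wrist");s=ctrl.state()
for d in(d1,d2):
    hsv=cv2.cvtColor(d["img"],cv2.COLOR_BGR2HSV)
    p=proj(d,[.560,-.226,.094])[0].astype(int);print(p)
    m=(hsv[...,2]>130)&(hsv[...,1]<60);o=np.zeros_like(m)
    sl=(slice(max(p[1]-30,0),p[1]+30),slice(p[0]-38,p[0]+38));o[sl]=m[sl]
    rect(d,o,.094,n=2)
cv2.imwrite("pics/w2.png",d2["img"])
plan(s,560.3,-225.8,250,-2.7)
```

```text
[344 334]
px [345. 337.] c [ 561.  -228.8] size [24.2 34.6] ang 86.8
[277 290]
px [279. 293.] c [ 560.7 -228.6] size [23.3 34. ] ang 87.4
t 3.4 pos [ 562.  -144.   250.5] yaw -2.63 w 85.2 F [ 0.8 -0.2  0.1]
 turn [ 0.07 -0.01  0.02] shift [ 0.5  2.1 81.8]
```

Emit:
step_arm --series '[[[1,0,3,30,0,0,0],[1,0,0,30,0,0,0],[1,0,0,24,0,0,0],[1,30,0,0,0,0,0],[1,40,0,0,0,0,0],[1,20,0,0,0,0,0],[1,0,0,0,0,0,0],[1,0,0,0,0,0,0]]]'

```text
time: 4.2
ee_pos: [0.5618, -0.2288, 0.1606]
orientation: [0.488, 0.511, 0.488, -0.511]
ft_force: [-0.0, -0.3, 0.1]
width: 0.0855
```

Run:
```python
from h import *; from station import ctrl
plan(ctrl.state(),560.8,-228,62,-2.8)
```

```text
t 4.2 pos [ 561.8 -228.8  160.6] yaw -2.66 w 85.5 F [-0.  -0.3  0.1]
 turn [ 0.14  0.   -0.01] shift [98.6 -1.1 -0.7]
```

Now I'll descend and grip.

Emit:
step_arm --series '[[[1,25,-1,-1,0,0,0],[1,25,0,0,0,0,0],[1,20,0,0,0,0,0],[1,15,0,0,0,0,0],[1,10,0,0,0,0,0],[1,4,0,0,0,0,0],[1,0,0,0,0,0,0],[1,0,0,0,0,0,0]]]'

```text
time: 5.0
ee_pos: [0.5613, -0.228, 0.0621]
orientation: [0.489, 0.512, 0.488, -0.511]
ft_force: [0.1, -0.4, -0.6]
width: 0.0852
```

Emit:
step_arm --series '[[[0,0,0,0,0,0,0],[0,0,0,0,0,0,0],[0,0,0,0,0,0,0],[0,0,0,0,0,0,0],[0,0,0,0,0,0,0],[0,0,0,0,0,0,0],[0,0,0,0,0,0,0],[0,0,0,0,0,0,0]]]'

```text
time: 5.8
ee_pos: [0.5612, -0.228, 0.0622]
orientation: [0.489, 0.512, 0.488, -0.511]
ft_force: [-0.7, 0.3, 6.8]
width: 0.0595
```

Emit:
step_arm --series '[[[0,-5,0,0,0,0,0],[0,-15,0,0,0,0,0],[0,-25,0,0,0,0,0],[0,-30,0,0,0,0,0],[0,-25,0,0,0,0,0],[0,-15,0,0,0,0,0],[0,-10,0,0,0,0,0],[0,0,0,0,0,0,0]]]'

```text
time: 6.6
ee_pos: [0.5613, -0.2279, 0.188]
orientation: [0.489, 0.512, 0.487, -0.511]
ft_force: [-0.4, -0.3, -2.9]
width: 0.0595
```

Run:
```python
from h import *; from station import ctrl
plan(ctrl.state(),543,19,150,-7.5)
```

```text
t 6.6 pos [ 561.3 -227.9  188. ] yaw -2.66 w 59.5 F [-0.4 -0.3 -2.9]
 turn [ 4.84  0.08 -0.15] shift [  38.   -50.3 -242.4]
```

Emit:
step_arm --series '[[[0,0,-3,-15,1.6,0,0],[0,0,-7,-35,1.6,0,0],[0,0,-9,-44,1.6,0,0],[0,0,-9,-44,0,0,0],[0,0,-9,-44,0,0,0],[0,0,-7,-35,0,0,0],[0,0,-4,-18,0,0,0],[0,0,-2,-7,0,0,0]]]'

```text
time: 7.4
ee_pos: [0.5366, 0.0206, 0.1853]
orientation: [-0.466, -0.53, -0.468, 0.531]
ft_force: [-0.2, 0.3, -2.7]
width: 0.0594
```

Emit:
step_arm --series '[[[0,20,0,0,0,0,0],[0,40,0,0,0,0,0],[0,30,0,0,0,0,0],[0,10,0,0,0,0,0],[0,5,0,0,0,0,0],[0,0,0,0,0,0,0],[0,0,0,0,0,0,0],[0,0,0,0,0,0,0]]]'

```text
time: 8.2
ee_pos: [0.5391, 0.0182, 0.0826]
orientation: [0.467, 0.532, 0.466, -0.531]
ft_force: [0.1, -0.0, -3.1]
width: 0.0595
```

Run:
```python
from h import *; from station import ctrl
plan(ctrl.state(),543,19,62,-7.5)
d=ctrl.snapshot("scene");p=proj(d,[.543,.019,.06])[0].astype(int)
c=d["img"][p[1]-60:p[1]+60,p[0]-80:p[0]+80]
w=ctrl.snapshot("wrist")["img"]
cv2.imwrite("pics/p1.png",np.hstack([cv2.resize(c,(480,360),interpolation=cv2.INTER_CUBIC),cv2.resize(w[180:],(320,137)).repeat(1,0)[:137] if 0 else cv2.copyMakeBorder(cv2.resize(w,(320,240)),0,120,0,0,0)]))
```

```text
t 8.2 pos [539.1  18.2  82.6] yaw -7.46 w 59.5 F [ 0.1 -0.  -3.1]
 turn [ 0.04  0.01 -0.17] shift [20.6  3.8 -1.4]
```

View pics/p1.png

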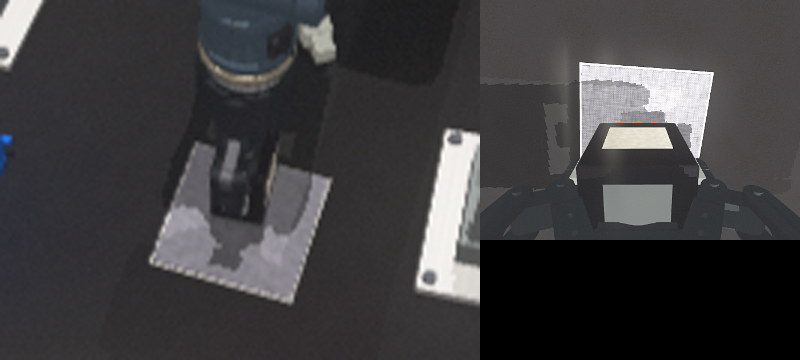

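Relay is upright in the gripper over the pad (bottom edge at about (240,215) in the crop). I'll lower it to contact.

Emit:
step_arm --series '[[[0,8,4,-1,0,0,0],[0,6,0,0,0,0,0],[0,4,0,0,0,0,0],[0,1,0,0,0,0,0],[0,0.7,0,0,0,0,0],[0,0.5,0,0,0,0,0],[0,0,0,0,0,0,0],[0,0,0,0,0,0,0]]]'

```text
time: 9.1
ee_pos: [0.542, 0.019, 0.0622]
orientation: [0.466, 0.531, 0.466, -0.531]
ft_force: [-1.7, 1.0, 8.2]
width: 0.0593
```

Emit:
step_arm --series '[[[0.8,0,0,0,0,0,0],[1,0,0,0,0,0,0],[1,0,0,0,0,0,0],[1,0,0,0,0,0,0],[1,0,0,0,0,0,0],[1,0,0,0,0,0,0],[1,0,0,0,0,0,0],[1,0,0,0,0,0,0]]]'

```text
time: 9.9
ee_pos: [0.5421, 0.0189, 0.0611]
orientation: [-0.466, -0.531, -0.466, 0.531]
ft_force: [0.3, -0.4, -0.3]
width: 0.0854
```

Emit:
step_arm --series '[[[1,-10,0,0,0,0,0],[1,-20,0,0,0,0,0],[1,-30,0,0,0,0,0],[1,-40,0,0,0,0,0],[1,-40,0,0,0,0,0],[1,-30,0,0,0,0,0],[1,-10,0,0,0,0,0],[1,0,0,0,0,0,0]]]'

```text
time: 10.7
ee_pos: [0.5428, 0.0188, 0.243]
orientation: [0.468, 0.532, 0.465, -0.531]
ft_force: [0.7, 0.4, 0.2]
width: 0.0854
```

Emit:
step_arm --series '[[[1,0,0,0,-8.5,0,0],[1,0,0,0,-8.5,0,0],[1,0,0,0,-8.5,0,0],[1,0,0,0,-8.5,0,0],[1,0,0,0,-8.5,0,0],[1,0,0,0,-8.5,0,0],[1,0,0,0,-8.5,0,0],[1,0,0,0,-8.5,0,0]]]'

```text
time: 11.5
ee_pos: [0.5407, 0.019, 0.2387]
orientation: [0.683, 0.178, 0.686, -0.178]
ft_force: [0.4, 0.0, -0.6]
width: 0.0853
```

Emit:
step_arm --series '[[[1,0,0,-20,-8.5,0,0],[1,0,0,-20,-8.5,0,0],[1,0,0,-10,-5,0,0],[1,0,0,0,0,0,0],[1,0,0,0,0,0,0],[1,0,0,0,0,0,0],[1,0,0,0,0,0,0],[1,0,0,0,0,0,0]]]'

```text
time: 12.3
ee_pos: [0.4967, 0.0378, 0.2409]
orientation: [0.706, 0.046, 0.706, -0.046]
ft_force: [-0.1, -0.3, 0.1]
width: 0.0856
```

Run:
```python
from h import *; from station import ctrl
d=ctrl.snapshot("wrist");s=ctrl.state()
print((-d["R"].T@d["t"]).round(3))
hsv=cv2.cvtColor(d["img"],cv2.COLOR_BGR2HSV)
p=proj(d,[.542,.019,.094])[0].astype(int);print(p)
m=(hsv[...,2]>130)&(hsv[...,1]<60);o=np.zeros_like(m)
sl=(slice(max(p[1]-45,0),p[1]+45),slice(max(p[0]-45,0),p[0]+45));o[sl]=m[sl]
rect(d,o,.094,n=3)
cv2.imwrite("pics/w3.png",d["img"])
plan(s,542,19,62,82.5)
```

```text
[0.425 0.047 0.366]
[259 256]
px [260. 257.] c [542.8  18.8] size [23.9 33.1] ang 82.5
px [223. 242.] c [527.4  -7. ] size [15.  53.6] ang 79.8
px [296. 245.] c [537.   47.8] size [11.9 57.5] ang 83.0
t 12.35 pos [496.6  37.8 241. ] yaw 82.51 w 85.4 F [ 0.3 -0.9 -0.4]
 turn [0.01 0.01 0.  ] shift [179.  -12.8  47.4]
```

View pics/w3.png

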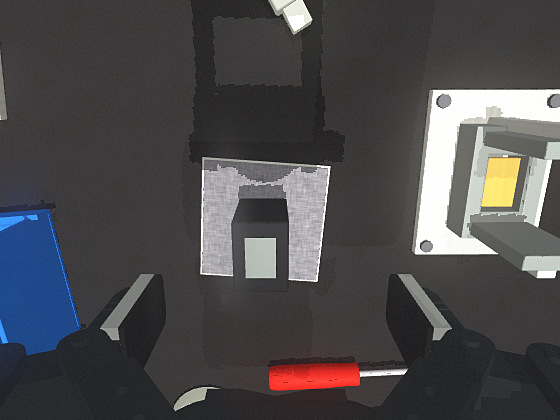

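Relay stands upright on the pad (patch at (260,257)), yaw −7.5°. Before gripping it, I'll put the camera over the target socket once.

Emit:
step_arm --series '[[[1,0,25,10,0,0,0],[1,0,45,17,0,0,0],[1,0,45,17,0,0,0],[1,0,45,17,0,0,0],[1,0,30,9,0,0,0],[1,0,12,3,0,0,0],[1,0,0,0,0,0,0],[1,0,0,0,0,0,0]]]'

```text
time: 13.15
ee_pos: [0.5941, 0.2278, 0.2407]
orientation: [0.705, 0.046, 0.706, -0.046]
ft_force: [-0.1, -0.1, -0.1]
width: 0.0851
```

Run:
```python
from h import *; from station import ctrl
d=ctrl.snapshot("wrist");s=ctrl.state();np.savez("w4.npz",**d)
print((-d["R"].T@d["t"]).round(3))
im=d["img"];hsv=cv2.cvtColor(im,cv2.COLOR_BGR2HSV)
p=proj(d,[.524,.238,.034])[0].astype(int);print(p)
m=(hsv[...,2]>120)&(hsv[...,1]>120);o=np.zeros_like(m)
o[max(p[1]-60,0):p[1]+60,p[0]-60:p[0]+60]=m[max(p[1]-60,0):p[1]+60,p[0]-60:p[0]+60]
for z in(.030,.034): rect(d,o,z,n=1)
m=(hsv[...,2]>215);print("plate");rect(d,m,.010,n=2)
cv2.imwrite("pics/w4.png",cv2.resize(im[:320],None,fx=1.4,fy=1.4))
plan(s,542.5,18.9,150,82.5)
```

```text
[0.522 0.237 0.366]
[277  99]
px [275.  98.] c [523.8 236.3] size [28.2 43.4] ang 82.5
px [275.  98.] c [523.8 236.4] size [27.9 42.9] ang 82.5
plate
px [307. 109.] c [525.  243.6] size [105.3 158.9] ang 82.5
px [244.  51.] c [478.6 213. ] size [76.2 72.4] ang 0.9
t 13.2 pos [594.1 227.4 240.9] yaw 82.48 w 85.6 F [ 0.1 -0.6  0.9]
 turn [-0.02 -0.08  0.06] shift [  90.9 -213.5  -24. ]
```

View pics/w4.png

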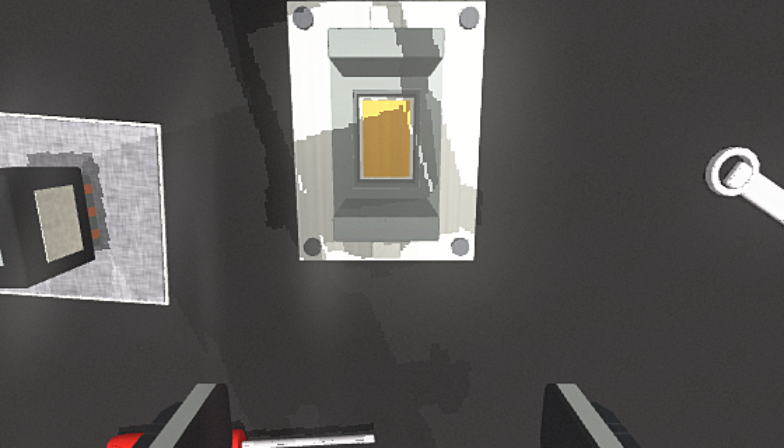

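Emit:
step_arm --series '[[[1,0,-25,-3,0,0,0],[1,0,-43,-5,0,0,0],[1,0,-45,-5,0,0,0],[1,0,-45,-5,0,0,0],[1,0,-35,-4,0,0,0],[1,15,-15,-2,0,0,0],[1,35,-5.5,0,0,0,0],[1,25,0,0,0,0,0]]]'

```text
time: 14.0
ee_pos: [0.5419, 0.0175, 0.1657]
orientation: [0.705, 0.047, 0.706, -0.048]
ft_force: [-0.0, -0.0, -0.5]
width: 0.0853
```

Emit:
step_arm --series '[[[1,15,0,0,0,0,0],[1,0,0,0,0,0,0],[1,0,0,0,0,0,0],[1,0,0,0,0,0,0],[1,0,0,0,0,0,0],[1,0,0,0,0,0,0],[1,0,0,0,0,0,0],[1,0,0,0,0,0,0]]]'

```text
time: 14.8
ee_pos: [0.5435, 0.0204, 0.1514]
orientation: [0.706, 0.046, 0.705, -0.046]
ft_force: [0.1, -0.5, 0.3]
width: 0.0854
```

Run:
```python
from h import *; from station import ctrl
plan(ctrl.state(),542.5,18.9,62.5,82.5)
d=dict(np.load("w4.npz"));im=d["img"]
g=cv2.cvtColor(im,cv2.COLOR_BGR2GRAY)
sc=[]
for u,v in((303,17),(469,17),(460,247),(313,247)):
    u/=1.4;v/=1.4;x0,y0=max(int(u)-10,0),max(int(v)-10,0)
    c=im[y0:int(v)+11,x0:int(u)+11];m=(c.max(2)<150).astype(np.uint8)
    n,l,st,ce=cv2.connectedComponentsWithStats(m);k=1+np.argmax(st[1:,4]);sc.append(ce[k]+(x0,y0));print(sc[-1].round(1),st[k])
P=ray(d,sc,.012)*1000;print(P.round(1).tolist(),"c",P.mean(0).round(1))
print("ang",[np.degrees(np.arctan2(*(b-a)[::-1])).round(1) for a,b in((P[3],P[0]),(P[2],P[1]),(P[0],P[1]))])
# hole edges: gradient profiles
for v in(85,95,110,125): print(v,g[v,240:312].tolist())
for u in(270,280): print(u,g[55:145,u].tolist())
```

```text
t 14.8 pos [543.5  20.4 151.4] yaw 82.55 w 85.4 F [ 0.1 -0.5  0.3]
 turn [0.05 0.03 0.  ] shift [88.9 -1.6 -0.8]
[216.   12.5] [  3   2  15  18 185]
[331.8  17.5] [ 3  9 12 10 25]
[329.2 185.8] [ 0 17 21  4 24]
[222.7 176. ] [  3   3  14  14 140]
[[447.7, 195.5], [464.3, 292.3], [609.7, 276.9], [587.0, 177.3]] c [527.2 235.5]
ang [np.float64(172.5), np.float64(174.0), np.float64(80.3)]
85 [211, 209, 210, 210, 211, 211, 209, 210, 212, 212, 211, 209, 172, 162, 174, 82, 107, 183, 175, 238, 132, 137, 146, 143, 146, 147, 147, 148, 147, 150, 146, 144, 146, 145, 146, 148, 153, 150, 149, 147, 143, 148, 147, 143, 146, 146, 149, 147, 149, 146, 141, 241, 238, 167, 184, 137, 92, 111, 116, 119, 130, 126, 127, 128, 130, 128, 127, 128, 164, 158, 155, 154]
95 [126, 125, 124, 125, 125, 122, 123, 123, 123, 123, 121, 124, 119, 111, 110, 91, 114, 187, 181, 149, 141, 144, 142, 145, 146, 145, 145, 146, 145, 150, 147, 143, 146, 145, 146, 148, 149, 149, 146, 143, 143, 145, 145, 146, 144, 146, 145, 145, 149, 146, 149, 145, 152, 255, 255, 102, 93, 110, 112, 121, 128, 128, 125, 126, 128, 125, 126, 124, 125, 16
[... 932 characters left out ...]
5, 145, 147, 145, 145, 146, 146, 148, 145, 145, 146, 144, 144, 145, 143, 145, 145, 144, 143, 143, 144, 145, 144, 143, 143, 143, 142, 144, 144, 143, 145, 142, 137, 158, 190, 90, 93, 103, 113, 110, 113, 134, 116, 117, 116, 116, 116, 117, 117, 97, 95, 98]
280 [227, 214, 211, 210, 214, 212, 214, 213, 218, 173, 169, 175, 93, 98, 154, 176, 195, 232, 229, 229, 228, 229, 232, 241, 141, 144, 145, 144, 145, 147, 143, 144, 146, 142, 143, 145, 143, 146, 147, 145, 143, 142, 143, 143, 140, 142, 141, 141, 143, 141, 140, 141, 140, 142, 141, 140, 138, 140, 136, 139, 142, 136, 138, 141, 140, 139, 139, 139, 140, 138, 136, 157, 183, 92, 98, 101, 116, 113, 113, 136, 118, 117, 117, 116, 119, 119, 114, 99, 98, 95]
```

Emit:
step_arm --series '[[[1,15,-1.6,-1.2,0,0,0],[1,25,0,0,0,0,0],[1,25,0,0,0,0,0],[1,15,0,0,0,0,0],[1,7,0,0,0,0,0],[1,2,0,0,0,0,0],[1,0,0,0,0,0,0],[1,0,0,0,0,0,0]]]'

```text
time: 15.6
ee_pos: [0.5426, 0.0188, 0.0629]
orientation: [0.706, 0.046, 0.705, -0.046]
ft_force: [0.3, 0.5, 0.6]
width: 0.0851
```

Emit:
step_arm --series '[[[0,0,0,0,0,0,0],[0,0,0,0,0,0,0],[0,0,0,0,0,0,0],[0,0,0,0,0,0,0],[0,0,0,0,0,0,0],[0,0,0,0,0,0,0],[0,0,0,0,0,0,0],[0,0,0,0,0,0,0]]]'

```text
time: 16.4
ee_pos: [0.5422, 0.0189, 0.0627]
orientation: [0.706, 0.046, 0.705, -0.046]
ft_force: [-0.9, 0.3, 5.2]
width: 0.0434
```

Run:
```python
from h import *; from station import ctrl
plan(ctrl.state(),523.2,236.4,200,82.5)
```

```text
t 16.4 pos [542.2  18.9  62.7] yaw 82.54 w 43.4 F [-0.9  0.3  5.2]
 turn [ 0.04  0.05 -0.01] shift [-137.3  213.2  -47.3]
```

Emit:
step_arm --series '[[[0,-5,0,0,0,0,0],[0,-20,0,0,0,0,0],[0,-35,0,0,0,0,0],[0,-40,0,0,0,0,0],[0,-25,0,0,0,0,0],[0,-12,0,0,0,0,0],[0,0,10,-3,0,0,0],[0,0,25,-6,0,0,0]]]'

```text
time: 17.2
ee_pos: [0.5371, 0.0541, 0.198]
orientation: [0.705, 0.047, 0.706, -0.047]
ft_force: [0.1, -0.1, -3.0]
width: 0.0434
```

Emit:
step_arm --series '[[[0,0,35,-8,0,0,0],[0,0,40,-9,0,0,0],[0,0,40,-9,0,0,0],[0,0,35,-7,0,0,0],[0,0,18,-4,0,0,0],[0,0,10,-1,0,0,0],[0,0,0,0,0,0,0],[0,0,0,0,0,0,0]]]'

```text
time: 18.0
ee_pos: [0.5225, 0.2355, 0.198]
orientation: [0.705, 0.046, 0.706, -0.046]
ft_force: [1.0, -0.7, -2.2]
width: 0.0435
```

Run:
```python
from h import *; from station import ctrl
d=ctrl.snapshot("wrist");s=ctrl.state()
plan(s,523.2,236.4,140,82.5)
im=d["img"];hsv=cv2.cvtColor(im,cv2.COLOR_BGR2HSV)
z=s["ee_pos"][2]+.0313;p=proj(d,[*s["ee_pos"][:2],z])[0].astype(int);print(p)
m=(hsv[...,2]>130)&(hsv[...,1]<60);o=np.zeros_like(m)
sl=(slice(p[1]-50,p[1]+70),slice(p[0]-60,p[0]+60));o[sl]=m[sl];rect(d,o,z,n=1)
cv2.imwrite("pics/w5.png",im)
```

```text
t 18.05 pos [522.8 235.1 198.3] yaw 82.49 w 43.6 F [-0.3 -0.1 -1.9]
 turn [-0.01 -0.09  0.06] shift [58.3  1.3  0.3]
[275 357]
px [263. 350.] c [521.1 235.1] size [24.1 29.4] ang 82.3
```

View pics/w5.png

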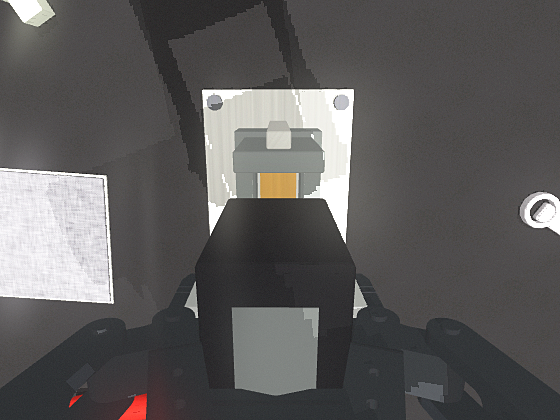

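Relay is held square over the target socket; its front bottom edge at (275,198) is in line with the brass at (279,185). Descending to just above the face.

Emit:
step_arm --series '[[[0,10,1.3,0.3,0,0,0],[0,25,0,0,0,0,0],[0,25,0,0,0,0,0],[0,15,0,0,0,0,0],[0,10,0,0,0,0,0],[0,6,0,0,0,0,0],[0,3,0,0,0,0,0],[0,0,0,0,0,0,0]]]'

```text
time: 18.85
ee_pos: [0.5238, 0.2372, 0.1052]
orientation: [0.706, 0.046, 0.705, -0.046]
ft_force: [0.5, -0.5, -1.9]
width: 0.0432
```

Run:
```python
from h import *; from station import ctrl
plan(ctrl.state(),523.2,236.4,100.7,82.5)
d=ctrl.snapshot("wrist");cv2.imwrite("pics/w6.png",d["img"][60:300,120:440].repeat(2,0).repeat(2,1))
```

```text
t 18.85 pos [523.8 237.2 105.2] yaw 82.52 w 43.2 F [ 0.5 -0.5 -1.9]
 turn [ 0.02  0.02 -0.01] shift [ 4.5 -0.9 -0.5]
```

View pics/w6.png

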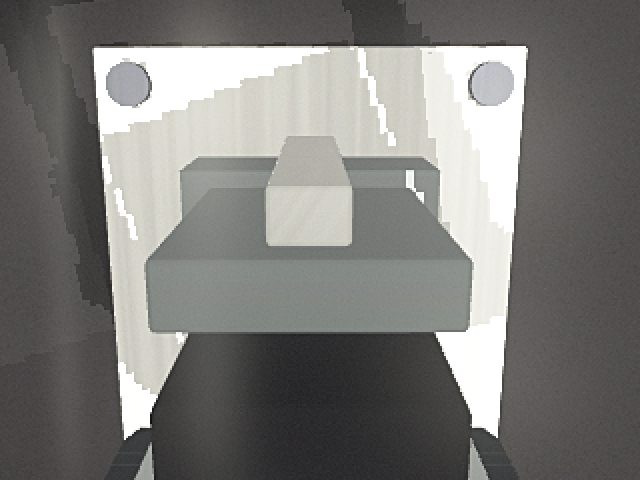

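Cheek centre is at about x=309 px and relay centre at about 311 px, so it is laterally aligned to within about 0.5 mm. Starting the insertion slowly.

Emit:
step_arm --series '[[[0,2,-0.4,-0.3,0,0,0],[0,1.5,0,0,0,0,0],[0,1,0,0,0,0,0],[0,1,0,0,0,0,0],[0,1,0,0,0,0,0],[0,1,0,0,0,0,0],[0,0,0,0,0,0,0],[0,0,0,0,0,0,0]]]'

```text
time: 19.7
ee_pos: [0.5232, 0.237, 0.0976]
orientation: [0.706, 0.046, 0.706, -0.046]
ft_force: [0.2, 0.1, -2.4]
width: 0.0435
```

Emit:
step_arm --series '[[[0,1,0,0,0,0,0],[0,1,0,0,0,0,0],[0,1,0,0,0,0,0],[0,1,0,0,0,0,0],[0,1,0,0,0,0,0],[0,0,0,0,0,0,0],[0,0,0,0,0,0,0],[0,0,0,0,0,0,0]]]'

```text
time: 20.5
ee_pos: [0.5232, 0.237, 0.0927]
orientation: [0.706, 0.046, 0.706, -0.046]
ft_force: [0.6, -0.1, -1.1]
width: 0.0435
```

Emit:
step_arm --series '[[[0,1.5,0,0,0,0,0],[0,1.5,0,0,0,0,0],[0,1.5,0,0,0,0,0],[0,1.5,0,0,0,0,0],[0,1,0,0,0,0,0],[0,1,0,0,0,0,0],[0,0,0,0,0,0,0],[0,0,0,0,0,0,0]]]'

```text
time: 21.3
ee_pos: [0.5232, 0.237, 0.0861]
orientation: [0.706, 0.046, 0.705, -0.046]
ft_force: [-2.4, -0.2, 9.1]
width: 0.0435
```

Emit:
step_arm --series '[[[0,1,0,0,0,0,0],[0,1,0,0,0,0,0],[0,1,0,0,0,0,0],[0,1,0,0,0,0,0],[0,1,0,0,0,0,0],[0,0.5,0,0,0,0,0],[0,0,0,0,0,0,0],[0,0,0,0,0,0,0]]]'

```text
time: 22.1
ee_pos: [0.5232, 0.237, 0.0807]
orientation: [0.706, 0.046, 0.705, -0.046]
ft_force: [-2.8, -0.7, 10.3]
width: 0.0434
```

Geometrically home (80.7), but the force is still only that of the carrier. I'll push until it hits the hard stop.

Emit:
step_arm --series '[[[0,0.5,0,0,0,0,0],[0,0.5,0,0,0,0,0],[0,0.5,0,0,0,0,0],[0,0,0,0,0,0,0],[0,0,0,0,0,0,0],[0,0,0,0,0,0,0],[0,0,0,0,0,0,0],[0,0,0,0,0,0,0]]]'

```text
time: 22.9
ee_pos: [0.5232, 0.2371, 0.0807]
orientation: [0.706, 0.046, 0.705, -0.046]
ft_force: [-4.0, -1.4, 18.9]
width: 0.0433
```

Emit:
step_arm --series '[[[0,0.5,0,0,0,0,0],[0,0.5,0,0,0,0,0],[0,0.5,0,0,0,0,0],[0,0,0,0,0,0,0],[0,0,0,0,0,0,0],[0,0,0,0,0,0,0],[0,0,0,0,0,0,0],[0,0,0,0,0,0,0]]]'

```text
time: 23.7
ee_pos: [0.5232, 0.2371, 0.0806]
orientation: [0.706, 0.046, 0.705, -0.046]
ft_force: [-7.1, -1.0, 28.2]
width: 0.0434
```

Run:
```python
from h import *; from station import ctrl
plan(ctrl.state(),523.2,237,80.7,82.5)
```

```text
t 23.7 pos [523.2 237.1  80.6] yaw 82.58 w 43.4 F [-7.1 -1.  28.2]
 turn [ 0.08  0.09 -0.  ] shift [-0.1 -0.1  0. ]
```

Hard stop at 28 N with no further travel, so it is home. I'll unload, release and back off.

Emit:
step_arm --series '[[[0,-1,0,0,0,0,0],[0,-1,0,0,0,0,0],[0,0,0,0,0,0,0],[1,0,0,0,0,0,0],[1,0,0,0,0,0,0],[1,0,0,0,0,0,0],[1,0,0,0,0,0,0],[1,0,0,0,0,0,0]]]'

```text
time: 24.5
ee_pos: [0.5231, 0.237, 0.0778]
orientation: [0.705, 0.046, 0.706, -0.046]
ft_force: [-0.5, 0.0, -0.3]
width: 0.0853
```

Emit:
step_arm --series '[[[1,-5,0,0,0,0,0],[1,-20,0,0,0,0,0],[1,-35,0,0,0,0,0],[1,-40,0,0,0,0,0],[1,-30,0,0,0,0,0],[1,-20,0,0,0,0,0],[1,-10,0,0,0,0,0],[1,0,0,30,0,0,0]]]'

```text
time: 25.3
ee_pos: [0.5501, 0.2339, 0.2397]
orientation: [0.705, 0.045, 0.706, -0.045]
ft_force: [1.2, 0.5, -0.8]
width: 0.0851
```

Emit:
step_arm --series '[[[1,0,0,40,0,0,0],[1,0,0,20,0,0,0],[1,0,-20,0,0,0,0],[1,0,-40,0,0,0,0],[1,0,0,0,0,0,0],[1,0,0,0,0,0,0],[1,0,0,0,0,0,0],[1,0,0,0,0,0,0]]]'

```text
time: 26.1
ee_pos: [0.6043, 0.1667, 0.238]
orientation: [0.706, 0.046, 0.706, -0.046]
ft_force: [-0.6, 0.4, -0.4]
width: 0.0855
```

Run:
```python
from h import *; from station import ctrl
d=ctrl.snapshot("wrist");s=ctrl.state();plan(s,523,237,240,82.5)
hsv=cv2.cvtColor(d["img"],cv2.COLOR_BGR2HSV)
p=proj(d,[.523,.237,.112])[0].astype(int);print(p)
m=(hsv[...,2]>140)&(hsv[...,1]<60);o=np.zeros_like(m)
sl=(slice(max(p[1]-32,0),p[1]+32),slice(p[0]-25,p[0]+25));o[sl]=m[sl]
for z in (.112,.120): rect(d,o,z,n=1)
e=ctrl.snapshot("scene");q=proj(e,[.523,.237,.06])[0].astype(int);b=proj(e,[.57,-.287,.06])[0].astype(int)
f=lambda p:cv2.resize(e["img"][p[1]-50:p[1]+50,p[0]-65:p[0]+65],(390,300),interpolation=cv2.INTER_CUBIC)
w=cv2.resize(d["img"][:300],(560,300))
cv2.imwrite("pics/fin.png",np.vstack([np.hstack([f(q),f(b)]),cv2.copyMakeBorder(w,0,0,0,220,0)]))
```

```text
t 26.15 pos [604.3 166.7 238.1] yaw 82.61 w 85.7 F [ 0.7 -0.4  0.2]
 turn [ 0.11 -0.   -0.01] shift [ -1.9  59.1 -89.8]
[371  67]
px [372.  67.] c [523.5 237.5] size [24.3 33.9] ang 82.6
px [372.  67.] c [523.7 235.6] size [23.5 32.9] ang 82.6
```

View pics/fin.png

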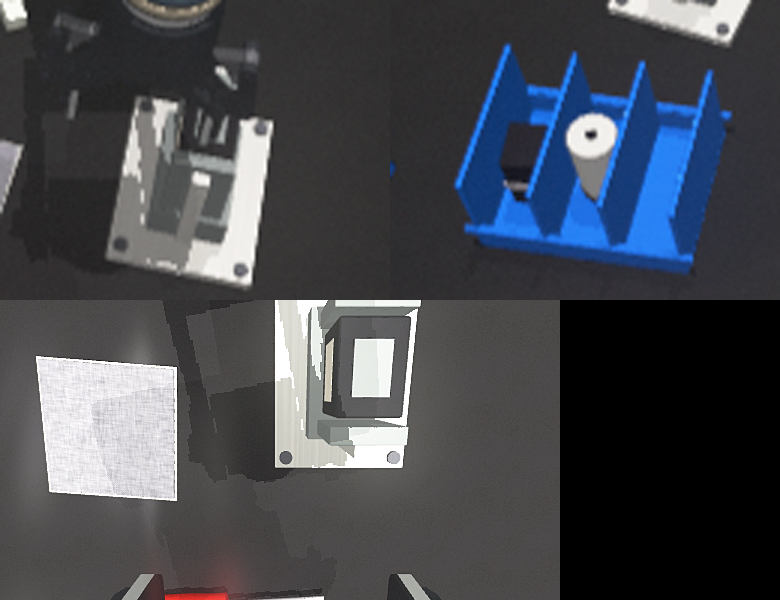

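The relay sits between the cheeks (patch at (372,67) in the wrist view). Patch size matches a top at z = 112 mm. The capacitor and choke still stand in their bays, and the gripper is clear.

```bash
python3 -c "
from station import ctrl
print(ctrl.close_job())"
```

```text
the job is handed in; nothing more can be done
None
```

The relay is plugged fully home in the left-most socket, and I handed the job in at about 26 s of the 72 s allowed. I gripped it across its 60 mm sides in the bin, stood it upright on the pad and let go. I then took it again across its 44 mm sides, plugged it in and let go.

**Fit in the socket:**
- The push stopped dead at the expected home height (TCP at z = 80.6 mm, 80.7 expected). The force rose from 10 to 28 N with no further travel.
- After release, the wrist camera put the relay at (523.5, 237.5) mm. Its top patch is the right size for a fully plugged relay.

**Rest of the scene:** The capacitor and choke still stand in their bays, and the gripper was clear of everything.

**Disagreements:** The overhead and wrist cameras differed by 2–3 mm in y, so I used the wrist camera. One check of the socket centre, using its screw heads, picked up the wrong spots in the image and was discarded.

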